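Unlock the display case and slide its cover open

TASK

Unlock the low display case: take the yellow key from its stand, push it fully home into the keyhole on top of the case and turn it clockwise (seen from above) until it stops, which draws the hidden bolt. Then slide the wooden cover all the way open by its black ridge, leaving the turned key fully in the lock. Leave the blue key, the yellow bucket model and the spoked wheel model where they are.

Things in the scene. Friction and masses are not known exactly. Their poses are not given: they have to be found in the camera images.
- yellow_key: Large steel key, square yellow bow, 86 mm long, upright. Origin: its lower tip; z up the key; x along the flat of blade and bow, y their thickness. From the tip: blade 26 (x) x 7 mm (y) up to 24 mm, its lowest 6 mm stepped down to 20 x 4 mm; shank 12 mm across; round collar 30 mm across from 36 to 41 mm; neck 16 mm wide to 48 mm; then the bow. Works either way round. 110 g.
- bow (a point): Middle of the yellow key's flat square bow, 66 mm above the key's tip; axes as the key's. The bow is 44 mm wide in x, 10 mm thick in y, 38 mm high (48 to 86 mm above the tip). Pinch it across its thickness (y).
- stand_yellow: Fixed dark wooden block 80 (x) x 60 (y) x 55 mm high that holds the yellow key, origin under its centre. The key hangs by its collar in a loose slot in the block's top (31 x 12 mm, 45 mm deep), tip 19 mm above the table, key x along block x. It lifts straight up, clear after 40 mm.
- case: Low black steel display case fixed to the table, 180 mm in x, 240 mm in y, origin under its centre on the table. A lip along the far side reaches x = +95.5 and 91 mm high. An aluminium lock strip, top 88 mm above the table, covers x -90 to -20 mm. Behind it lie the brown wooden sliding cover (-y half) and a fixed black top 80 mm high (+y half).
- keyhole (a point): Middle of the keyhole in the strip's top face, 88 mm above the table, at case x -55, y +60 mm; axes as the case's. A slot 29 mm long in x, 9.5 mm wide in y with a 14 mm square middle; the lock's barrel is below it. The key enters with its x along this x. Fully home, the collar lies flat on the strip, the key's tip 36 mm below this point. It turns only within 4 mm of home.
- lock (a joint): Turn of the lock's barrel, rad: 0 locked, growing as the key turns clockwise seen from above, to a stop at 1.22. The key has 0.1 rad of play in it, so turn the key that much further. The barrel stays where it is left; friction 0.06 N m. The hidden bolt is clear of the cover from about 1.0 on; a turned key cannot be drawn out.
- cover (a joint): Travel of the brown wooden sliding cover, m: 0 closed, growing towards the case's +y, to a stop at 0.10 (fully open). Blocked at about 3 mm while the bolt is out. Slides with about 2 N, stays where it is left. The cover is 106 mm in x, 115 mm in y, its top 87 mm above the table.
- ridge (a point): Middle of the top of the black ridge on the cover, moving with it (case x +35, y -90 mm when closed), 107 mm above the table; axes as the case's. The ridge is 70 mm long in x, 12 mm thick in y, 20 mm high above the cover. Push it towards the case's +y to open; the -y side of it is free.
- blue_key: Another key, with a round blue bow, hanging in the same way in a stand of its own: it belongs to another case and must stay where it is. Origin at its lower tip.
- bucket_model: Model of a yellow excavator bucket on a black base 90 x 100 mm, about 125 mm tall, loose on the table beside the case. Origin under the base. Must stay put.
- wheel_model: Model of a wheel with red, white and orange spokes on a round dark wooden base of 80 mm diameter, 155 mm tall, loose on the table beside the case. Origin under the base. Must stay put.
Not all that is in view belongs to the job. What is shaped like the yellow_key but orange is not meant.

How it is judged:
By the outcome, as a careful person would: the job done as asked, in the order asked, and still so for the second after the job is handed in, with the robot touching nothing.
It also fails if it takes over 61 s, if anything falls off the work surface, if the arm or the gripper's body presses on something with over 40 N, if the wrist force passes 120 N, or if a joint passes its speed limit or range.

ROBOT

A 7-joint arm with a two-finger parallel gripper is mounted at the origin on the work surface. World frame = base frame: x ahead of the robot, y to its left, z up, the work surface at z = 0. Lengths are in mm, angles in rad, forces in N, time in s.
With the tool pointing down it reaches from about 350 to 900 mm from the base axis. Payload 8.1 kg.
Tool frame: the origin (TCP) lies at the very end of the fingers, on their centre line; the grasp point (between the pads) lies 19 mm behind it (grasp_offset is the distance from the TCP to the grasp point, in mm); z points along the fingers, y is the direction in which the jaws open and shut (so a half turn about z gives the same grasp; the last joint's range is limited). The gripper opens to 85 mm and grips with 20 to 120 N. Pads are 22 mm wide; open, the fingers measure 114 mm over their backs; the gripper's body (76 mm by 85 mm) begins 54 mm behind the grasp point. The pads swing forward as they close: fully open they stand 13 mm farther back than shut.
Start: joints at [-1.297, 0.434, 0.025, 1.573, -0.012, 1.134, -0.075], TCP at [229.994, 581.157, 231.323] pointing down, gripper open.
Joint ranges: [-2.62, 2.62], [-0.44, 2.09], [-1.27, 1.32], [0.08, 2.57], [-1.32, 4.46], [0.12, 2], [-2.74, 2.74]. Speed limits (rad/s): [2.22, 2.22, 3.01, 3.01, 3.14, 3.14, 3.14].

INTERFACE

Orientations are given as a unit quaternion [x, y, z, w].
In Python, from station import * gives the robot as it stands. The module is installed in compiled form; this text tells all that it offers.
- The arm moves only by the tool servo_tool, never from a script. Its argument "rows" is a list of rows, each a list of 6 numbers: the shift along the tool's x, y, z in cm, then the turn, a rotation vector about the tool's x, y, z in degrees. A call has 1 to 5 rows; each row shifts and turns the commanded pose from where the row before left it, along the tool's axes as they then stand; what a row does not reach is not made up. A row lasts 1/10 s, in which the tool goes at most 50 mm and 8.59 degrees, less where a joint would pass 70% of its speed; a pose out of reach is approached as far as the arm can. A call with a gripper value outside its range is refused whole. "gripper" is the closure, from -1 (fully open) to 1 (shut), so that 0 is half open, set as the call begins (left out, the last holds). The fingers move at their own pace and stop on an object; "force" is the grip in N (left out, the last holds). Time passes only in rows, so rows that do not move let the fingers close. It gives the time, the measured TCP pose, the force and the opening at its end, in the units of the state.
- get_obs(): the state, without advancing time (a new reading comes with each control period).
- grab_frame(name): name is "scene" or "side" or "wrist"; returns a dict with "image" (400x640x3 uint8, blue, green, red), "vertical_fov" (degrees; the focal length in pixels is half the picture's height over the tangent of half this angle, whatever the lens; pixels are square), "cx", "cy" (the principal point, pixels), "rvec" (rotation vector, rad) and "tvec" (3), from world to camera coordinates, as OpenCV has them; the wrist camera has in their place "T_tool_cam" (4x4, takes a point from camera to tool coordinates, whose origin is the TCP and whose axes are the flange's). Camera axes: x right, y down, z forward; pixel columns grow to the right and rows downward; lengths in mm; the calibration is good to about 2 mm. A picture is of the moment at which its call begins: read the wrist's pose just before it. There is no depth.
- hand_in(): hands the job in, once; it reports no verdict.
The state is a dict: "clock": time; "q": joint angles; "joint_velocities": joint speeds; "effort": joint torques, N m; "ee_pos": TCP position; "tool_rot": TCP orientation; "wrist_force": force on the tool from outside, world axes, zero at the start; "torque": the same for the moment, N m; "gripper_width": opening from 0.0 (shut) to 1.0 (fully open).
Only numpy, scipy, OpenCV 4.12 (cv2) and the standard library are available. Lean on these libraries where they do the work, as an engineer would, in place of code of your own. Each camera call takes 0.05 s, during which the arm holds its last target.

## Working session

There is one attempt and no reset: what is moved stays moved. The work goes in short steps, Python scripts to look and compute and a tool call to move; the robot and the scene stay as the last step left them, time stands still between calls to the robot, and variables do not carry over. Pictures are saved under pics/ and viewed, and the job is handed in when it is done.

Besides the shell and the picture viewer there is one more tool, called by a JSON object that holds its "name" and its "arguments", one argument or row to a line. servo_tool: Moves the arm, as the interface text tells. Its arguments: {"type":"object","properties":{"rows":{"type":"array","items":{"type":"array","items":{"type":"number"}}},"gripper":{"type":"number"},"force":{"type":"number"}},"required":["rows"]}

```bash
mkdir -p pics
cat > h.py <<'E'
from station import *
import numpy as np, cv2
from scipy.spatial.transform import Rotation as R
def cam(f):
    im=f["image"];H=im.shape[0];fl=H/2/np.tan(np.radians(f["vertical_fov"])/2)
    K=np.array([[fl,0,f["cx"]],[0,fl,f["cy"]],[0,0,1.]])
    if "rvec" in f:
        Rm=cv2.Rodrigues(np.array(f["rvec"],float))[0];t=np.array(f["tvec"],float).ravel()
    else:
        o=f["obs"];T=np.eye(4);T[:3,:3]=R.from_quat(o["tool_rot"]).as_matrix();T[:3,3]=o["ee_pos"]
        W=np.linalg.inv(T@np.array(f["T_tool_cam"]));Rm=W[:3,:3];t=W[:3,3]
    return K,Rm,t
def grab(n):
    o=get_obs();f=grab_frame(n);f["obs"]=o;return f
def plane(c,uv,z):
    K,Rm,t=c;C=-Rm.T@t;d=Rm.T@np.linalg.inv(K)@np.array([uv[0],uv[1],1.]);return C+d*(z-C[2])/d[2]
def proj(c,p):
    K,Rm,t=c;q=K@(Rm@np.array(p,float)+t);return q[:2]/q[2]
def two(c1,u1,c2,u2):
    P=[c[0]@np.c_[c[1],c[2]] for c in(c1,c2)]
    X=cv2.triangulatePoints(P[0],P[1],np.array(u1,float).reshape(2,1),np.array(u2,float).reshape(2,1)).ravel();return X[:3]/X[3]
E
python3 - <<'E'
from h import *
import pickle
print(get_obs())
for n in("scene","side","wrist"):
    f=grab(n);cv2.imwrite(f"pics/{n}0.png",f["image"]);pickle.dump(f,open(n+"0.pkl","wb"));print(n,{k:v for k,v in f.items() if k not in("image","obs")})
E
```

```text
{'clock': 0.0, 'q': array([-1.29657861,  0.43522976,  0.02496193,  1.5741139 , -0.01160403,
        1.13400177, -0.07510441]), 'joint_velocities': array([ 7.09937205e-05, -3.83269535e-04, -1.92841876e-03,  2.34159845e-03,
        5.64948633e-04, -1.33368333e-03,  1.46135290e-03]), 'effort': array([ 6.40059479e-04, -6.70440531e+01,  1.02612041e+00, -3.16231084e+01,
        1.57111650e-02,  1.19175602e-02, -7.74085606e-06]), 'ee_pos': array([229.83340295, 580.65109917, 230.51513285]), 'tool_rot': array([ 1.87328545e-01,  9.82296987e-01, -7.99655312e-04, -8.25078348e-05]), 'wrist_force': array([-0.27176264, -0.01764221, -0.90864608]), 'torque': array([-0.0243622 , -0.02149903,  0.02527305]), 'gripper_width': 1.0023235205591445}
scene {'vertical_fov': 49.81645074140761, 'cx': 327.60168210738993, 'cy': 194.17538866976562, 'rvec': array([ 1.46938282,  2.31102307, -0.69021702]), 'tvec': array([ 236.23845647, -379.1276231 , 1417.7332768 ])}
side {'vertical_fov': 53.639084883909156, 'cx': 319.5752957716814, 'cy': 199.5054020941868, 'rvec': array([ 2.05739184, -0.38202243,  0.21179613]), 'tvec': array([-534.77268748,  195.71648419,  895.36077415])}
wrist {'vertical_fov': 58.34607920815079, 'cx': 324.36867828424556, 'cy': 201.13694127682112, 'T_tool_cam': array([[-4.85531114e-04, -9.47252826e-01, -3.20486892e-01,
         8.12556820e+01],
       [ 9.99999248e-01, -8.20816292e-04,  9.11081891e-04,
         2.40256754e-01],
       [-1.12608576e-03, -3.20486209e-01,  9.47252512e-01,
        -1.41139493e+02],
       [ 0.00000000e+00,  0.00000000e+00,  0.00000000e+00,
         1.00000000e+00]])}
```

View pics/scene0.png

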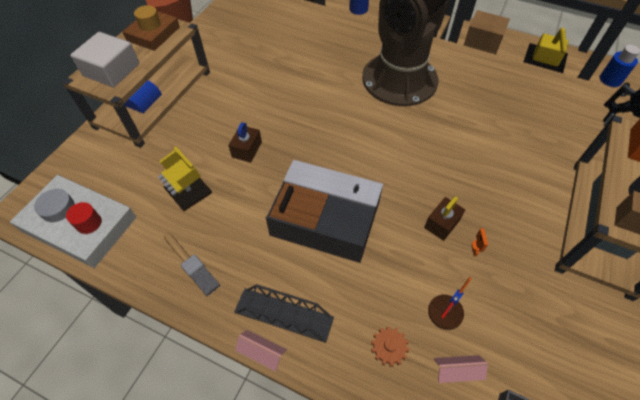

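View pics/side0.png

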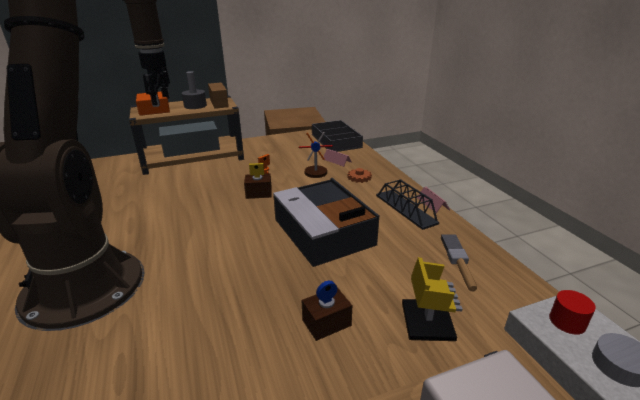

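View pics/wrist0.png

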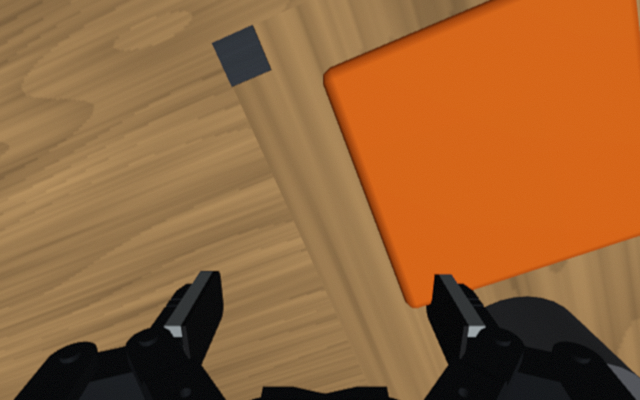

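Run:
```python
import cv2,pickle
import numpy as np
s=pickle.load(open("scene0.pkl","rb"))["image"];d=pickle.load(open("side0.pkl","rb"))["image"]
a=cv2.resize(s[145:265,260:500],None,fx=3.3,fy=3.3,interpolation=cv2.INTER_CUBIC);cv2.imwrite("pics/c1.png",a)
b=cv2.resize(d[140:265,230:390],None,fx=4.5,fy=4.5,interpolation=cv2.INTER_CUBIC);cv2.imwrite("pics/c2.png",b)
```

```text
(no output)
```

View pics/c1.png

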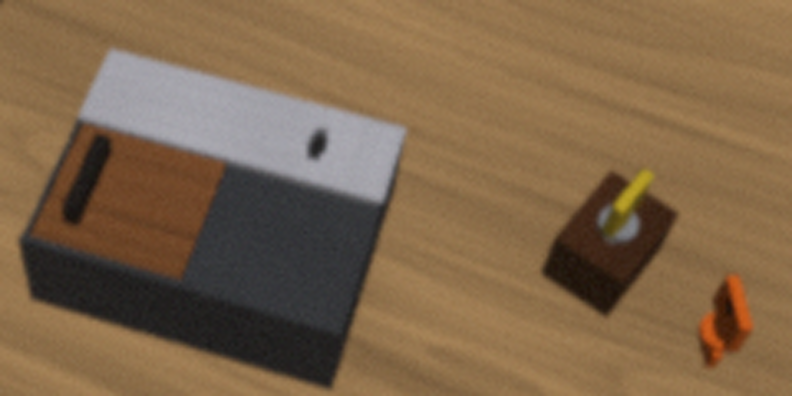

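View pics/c2.png

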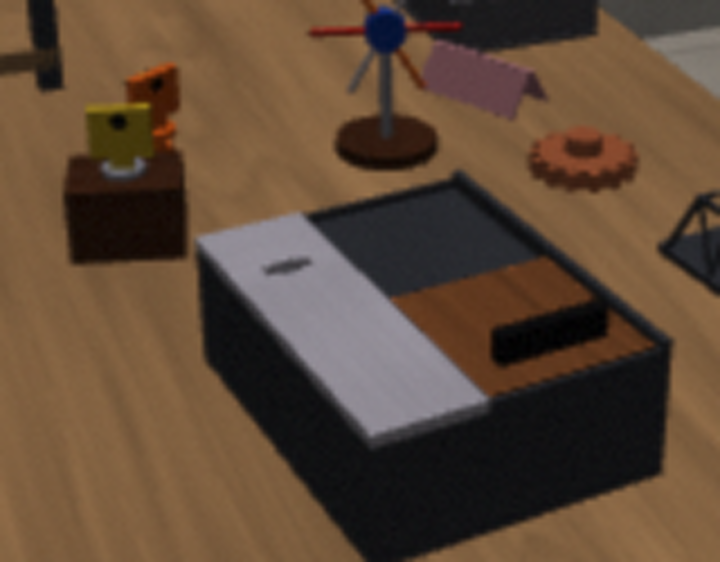

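The crops confirm the choice. The yellow key stands in its dark block at scene (450,206) / side (256,167). The lookalikes are the orange key at scene (480,241), the blue key at (242,132), and the yellow bucket at (180,170) plus a yellow toy at (550,48). The keyhole is at scene (356,188). Next I measure.

Run:
```python
from h import *
import pickle
s=pickle.load(open("scene0.pkl","rb"));d=pickle.load(open("side0.pkl","rb"));cs=cam(s);cd=cam(d)
# strip mask
hs=cv2.cvtColor(s["image"],cv2.COLOR_BGR2HSV)
def strip(f,roi):
    h=cv2.cvtColor(f["image"],cv2.COLOR_BGR2HSV);m=((h[...,1]<60)&(h[...,2]>110)).astype(np.uint8)
    x0,y0,x1,y1=roi;k=np.zeros_like(m);k[y0:y1,x0:x1]=m[y0:y1,x0:x1]
    c=max(cv2.findContours(k,0,2)[0],key=cv2.contourArea);hull=cv2.convexHull(c)
    e=2
    while True:
        q=cv2.approxPolyDP(hull,e,True)
        if len(q)<=4:break
        e+=.5
    return q.reshape(-1,2),c
for n,f,c,roi in(("scene",s,cs,(265,150,400,225)),("side",d,cd,(265,180,350,245))):
    q,_=strip(f,roi);P=np.array([plane(c,u,88) for u in q]);print(n,q.tolist(),P.round(1).tolist(),P.mean(0).round(1))
# stand top corners scene (crop/3.3+offset)
def sc(u,v):return np.array([260+u/3.3,145+v/3.3])
def sd(u,v):return np.array([230+u/4.5,140+v/4.5])
for u in((612,172),(677,212),(612,272),(555,238)):print("stand",plane(cs,sc(*u),55).round(1))
for u in((68,186),(185,178),(178,150),(75,157)):print("stand side",plane(cd,sd(*u),55).round(1))
print("keyhole",plane(cs,sc(318,144),88).round(1),plane(cd,sd(288,266),88).round(1))
print("collar",plane(cs,sc(618,226),60).round(1),plane(cd,sd(123,167),60).round(1))
for n,f,c in(("scene",s,cs),("side",d,cd)):
    h=cv2.cvtColor(f["image"],cv2.COLOR_BGR2HSV);m=((h[...,0]>20)&(h[...,0]<35)&(h[...,1]>150)&(h[...,2]>60)).astype(np.uint8)
    nn,l,st,ce=cv2.connectedComponentsWithStats(m)
    for i in range(1,nn):
        if st[i,4]>30:print(n,st[i],ce[i])
```

```text
scene [[284, 178], [297, 160], [382, 186], [376, 204]] [[568.8, -117.6, 88.0], [503.7, -114.3, 88.0], [486.2, 114.7, 88.0], [542.0, 120.6, 88.0]] [525.2   0.9  88. ]
side [[274, 192], [296, 187], [337, 228], [312, 236]] [[481.7, 114.9, 88.0], [547.3, 120.8, 88.0], [573.6, -113.7, 88.0], [507.4, -123.2, 88.0]] [ 5.275e+02 -3.000e-01  8.800e+01]
stand [426.5 268.5  55. ]
stand [440.5 323.4  55. ]
stand [511.9 293.6  55. ]
stand [501.9 246.6  55. ]
stand side [430.5 275.4  55. ]
stand side [508.5 257.6  55. ]
stand side [515.3 302.9  55. ]
stand side [444.3 318.9  55. ]
keyhole [520.8  60.   88. ] [521.   56.4  88. ]
collar [475.1 286.1  60. ] [470.5 280.3  60. ]
scene [534  28  34  38 815] [551.34355828  48.58282209]
scene [ 159  147   41   46 1034] [178.60444874 169.94197292]
scene [443 196  15  20 116] [450.20689655 205.        ]
side [249 163  15  14 156] [256.1474359  169.12820513]
side [ 412  257   44   55 1312] [434.59222561 287.50609756]
```

{"name": "servo_tool", "arguments": {
  "rows": [
    [0,0,-3,0,0,0],
    [-3.4,-2.3,-1,0,0,0],
    [-4.2,-2.3,0,0,0,0],
    [-4.2,-2.3,0,0,0,0],
    [-4.2,-2.3,0,0,0,0]
  ],
  "gripper": -0.3,
  "force": 60
}}

```text
clock: 0.65
ee_pos: [345.7, 435.1, 271.3]
tool_rot: [0.187, 0.982, -0.0, 0.0]
wrist_force: [0.5, 0.2, -0.6]
gripper_width: 0.649
```

{"name": "servo_tool", "arguments": {
  "rows": [
    [-4.2,-2.3,1,0,0,0],
    [-4.2,-2.3,1,0,0,0],
    [-4.2,-2.3,1,0,0,0],
    [-4.2,-2.3,0,0,0,-7.6],
    [0,0,0,0,0,0]
  ]
}}

```text
clock: 1.15
ee_pos: [471.9, 281.8, 241.0]
tool_rot: [0.124, 0.992, -0.002, 0.001]
wrist_force: [-0.7, -0.2, 0.5]
gripper_width: 0.649
```

{"name": "servo_tool", "arguments": {
  "rows": [
    [0,0,0,0,0,0],
    [0,0,0,0,0,0]
  ]
}}

```text
clock: 1.35
ee_pos: [466.4, 290.5, 241.2]
tool_rot: [0.122, 0.993, 0.0, -0.0]
wrist_force: [-0.6, 0.9, 0.7]
gripper_width: 0.653
```

Run:
```python
from h import *
import pickle
f=grab("wrist");cv2.imwrite("pics/w1.png",f["image"]);pickle.dump(f,open("w1.pkl","wb"));o=f["obs"];print(o["clock"],o["ee_pos"],o["tool_rot"],o["q"],o["wrist_force"])
```

```text
1.35 [466.42602919 290.45215067 241.20767932] [ 1.21798777e-01  9.92554736e-01  2.02180098e-04 -3.36768240e-04] [-0.75793848  0.30207347  0.13541972  1.75329391 -0.04618009  1.08948244
  0.71941137] [-0.55378232  0.91027668  0.67872409]
```

View pics/w1.png

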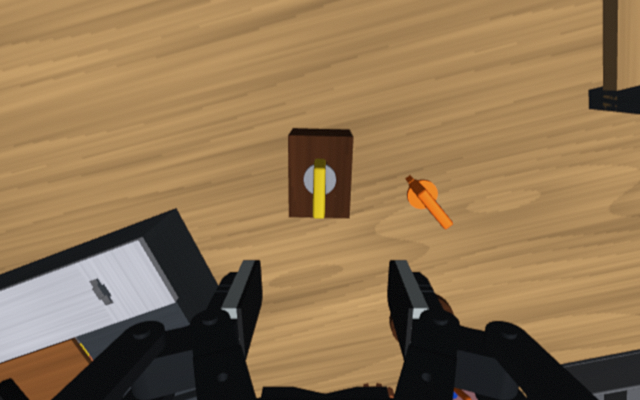

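Run:
```python
from h import *
import pickle
f=pickle.load(open("w1.pkl","rb"));c=cam(f);im=f["image"]
hs=cv2.cvtColor(im,cv2.COLOR_BGR2HSV)
R0=R.from_quat(f["obs"]["tool_rot"]).as_matrix();print("tool y ang",np.degrees(np.arctan2(R0[1,1],R0[0,1])))
# bow top: bright yellow
m=((hs[...,0]>20)&(hs[...,0]<35)&(hs[...,1]>150)&(hs[...,2]>150)).astype(np.uint8);m[:120]=0;m[260:]=0
n,l,st,ce=cv2.connectedComponentsWithStats(m);i=1+np.argmax(st[1:,4]);print(st[i])
cn=max(cv2.findContours((l==i).astype(np.uint8),0,2)[0],key=cv2.contourArea);print(cv2.minAreaRect(cn))
ys=[];xs=[]
for y in range(st[i,1],st[i,1]+st[i,3]):
    x=np.where(l[y]==i)[0];ys.append(y);xs.append((x.min()+x.max())/2);
print(list(zip(ys,xs))[::6])
a=plane(c,(np.polyval(np.polyfit(ys,xs,1),ys[0]),ys[0]),105);b=plane(c,(np.polyval(np.polyfit(ys,xs,1),ys[-1]),ys[-1]),105)
print("bowtop",a,b,(a+b)/2,np.linalg.norm(a-b),np.degrees(np.arctan2(*(b-a)[1::-1])))
# collar
for z in (60,):
    m=((hs[...,1]<60)&(hs[...,2]>120)).astype(np.uint8);k=np.zeros_like(m);k[155:205,295:345]=m[155:205,295:345]
    p=np.argwhere(k);cc,r=cv2.minEnclosingCircle(p[:,::-1].astype(np.float32));print("collar",cc,r,plane(c,cc,60))
for u in((289.5,136),(352,137),(350,217.5),(289,216.5)):print("stand",plane(c,u,55))
cv2.imwrite("pics/w1a.png",cv2.resize(im[120:230,270:370],None,fx=5,fy=5,interpolation=cv2.INTER_CUBIC))
cv2.imwrite("pics/w1b.png",cv2.resize(im[200:360,0:220],None,fx=3.5,fy=3.5,interpolation=cv2.INTER_CUBIC))
```

```text
tool y ang 76.0081393673824
[314 168  11  51 553]
((319.0, 193.0), (50.0, 10.0), 90.0)
[(168, np.float64(319.5)), (174, np.float64(319.0)), (180, np.float64(319.0)), (186, np.float64(319.0)), (192, np.float64(319.0)), (198, np.float64(319.0)), (204, np.float64(319.0)), (210, np.float64(319.0)), (216, np.float64(318.5))]
bowtop [450.78867243 290.46244712 105.        ] [491.91034422 279.71824524 105.        ] [471.34950832 285.09034618 105.        ] 42.50211482889168 -14.64280020025344
collar (319.5, 179.0) 15.787753105163574 [471.25801056 285.03291106  60.        ]
stand [426.7881249  268.15539309  55.        ]
stand [441.44175715 323.06175568  55.        ]
stand [517.60243673 304.02199428  55.        ]
stand [502.08514036 246.33601513  55.        ]
```

View pics/w1a.png

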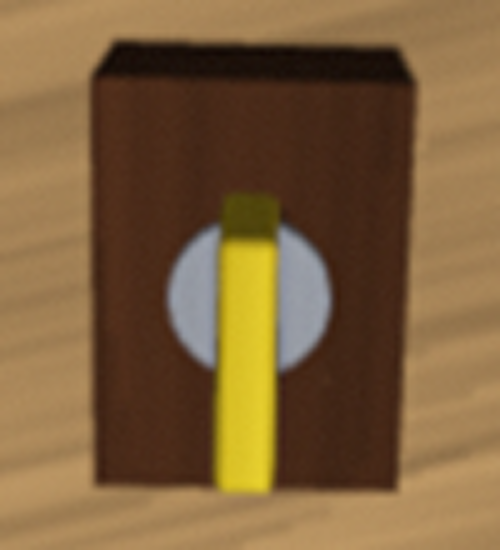

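View pics/w1b.png

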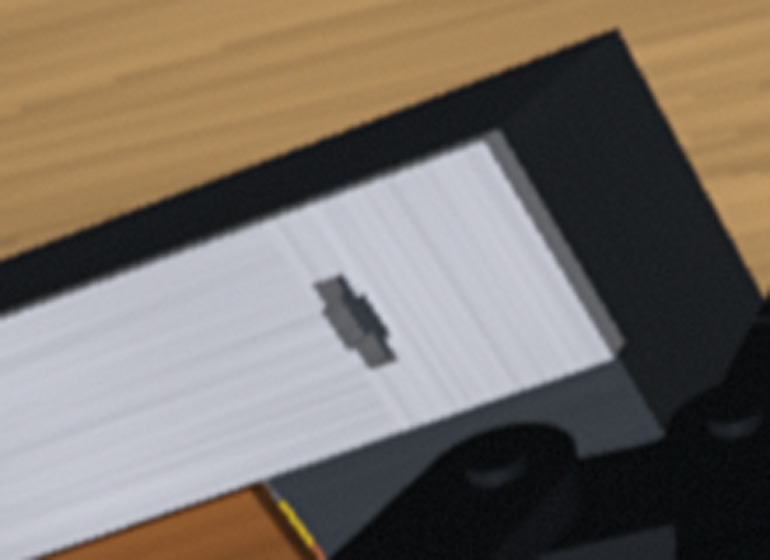

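{"name": "servo_tool", "arguments": {
  "rows": [
    [-0.6,-0.4,3,0,0,0.5],
    [0,0,4.5,0,0,0],
    [0,0,4.5,0,0,0],
    [0,0,0,0,0,0],
    [0,0,0,0,0,0]
  ]
}}

```text
clock: 1.9
ee_pos: [471.4, 285.1, 121.8]
tool_rot: [0.125, 0.992, -0.0, -0.001]
wrist_force: [-0.2, 0.5, 1.6]
gripper_width: 0.648
```

Run:
```python
from h import *
import pickle
f=grab("wrist");cv2.imwrite("pics/w2.png",f["image"]);pickle.dump(f,open("w2.pkl","wb"));o=f["obs"];print(o["clock"],o["ee_pos"],o["tool_rot"])
```

```text
1.9 [471.35872386 285.06834911 121.7919822 ] [ 1.25476858e-01  9.92096345e-01 -3.39607969e-04 -5.32966116e-04]
```

View pics/w2.png

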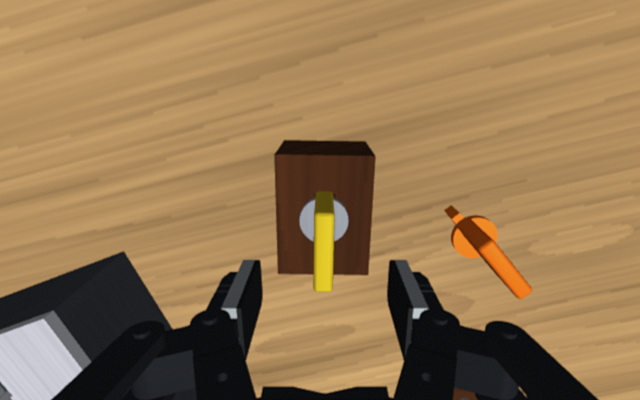

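The key is centred between the fingers, bow at (323,240) and jaws around column 324. I go down and grip.

{"name": "servo_tool", "arguments": {
  "rows": [
    [0,0,3,0,0,0],
    [0,0,2.4,0,0,0],
    [0,0,0,0,0,0]
  ]
}}

```text
clock: 2.25
ee_pos: [471.7, 284.4, 67.4]
tool_rot: [0.126, 0.992, -0.0, -0.0]
wrist_force: [0.4, -0.6, 0.6]
gripper_width: 0.652
```

{"name": "servo_tool", "arguments": {
  "rows": [
    [0,0,0,0,0,0],
    [0,0,0,0,0,0],
    [0,0,0,0,0,0],
    [0,0,0,0,0,0],
    [0,0,0,0,0,0]
  ],
  "gripper": 1,
  "force": 80
}}

```text
clock: 2.75
ee_pos: [472.9, 284.4, 69.0]
tool_rot: [0.126, 0.992, 0.001, 0.001]
wrist_force: [-1.8, -2.0, 10.5]
gripper_width: 0.105
```

{"name": "servo_tool", "arguments": {
  "rows": [
    [0,0,0,0,0,0],
    [0,0,0,0,0,0]
  ]
}}

```text
clock: 2.95
ee_pos: [472.9, 284.4, 69.0]
tool_rot: [0.126, 0.992, 0.001, 0.001]
wrist_force: [-1.8, -2.4, 9.2]
gripper_width: 0.107
```

{"name": "servo_tool", "arguments": {
  "rows": [
    [0,0,-1.5,0,0,0],
    [0,0,-3,0,0,0],
    [0,0,-3,0,0,0],
    [0,0,-3,0,0,0],
    [0,0,0,0,0,0]
  ]
}}

```text
clock: 3.45
ee_pos: [474.3, 285.5, 177.0]
tool_rot: [0.126, 0.992, 0.003, 0.003]
wrist_force: [0.4, 0.5, -2.0]
gripper_width: 0.105
```

Run:
```python
from h import *
import pickle
f=pickle.load(open("w1.pkl","rb"));c=cam(f)
g=lambda u,v:(u/3.5-.4,200+v/3.5-.4)
P=[plane(c,g(*u),88) for u in((490,135),(614,355),(328,282),(383,360),(355,321))]
for p in P:print(p.round(1))
d=P[1]-P[0];print(np.degrees(np.arctan2(d[1],d[0])),np.linalg.norm(d))
f=grab("wrist");cv2.imwrite("pics/w3.png",f["image"]);pickle.dump(f,open("w3.pkl","wb"));o=f["obs"];print(o["clock"],o["ee_pos"],o["tool_rot"],o["wrist_force"],o["gripper_width"])
```

```text
[478.1 116.9  88. ]
[547.5 123.3  88. ]
[507.5  57.6  88. ]
[533.6  61.5  88. ]
[520.4  59.4  88. ]
5.271322888497413 69.71002419569271
3.45 [474.26987873 285.48547735 177.02249528] [0.1263646  0.99197624 0.00274259 0.00275853] [ 0.42944206  0.4804906  -1.97890001] 0.10496247979628925
```

View pics/w3.png

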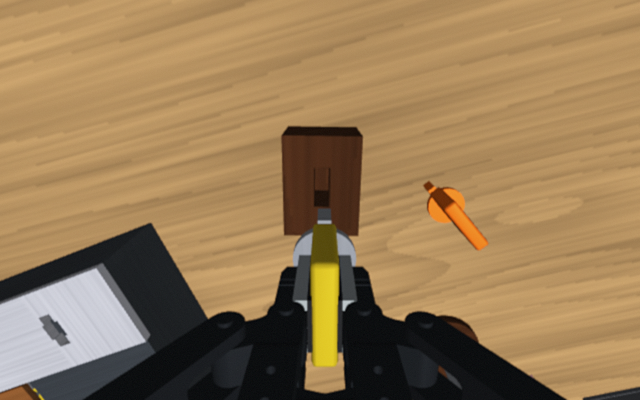

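{"name": "servo_tool", "arguments": {
  "rows": [
    [-2,-2.7,0,0,0,0],
    [-3.1,-4.0,0,0,0,0],
    [-3.1,-4.0,0,0,0,0],
    [-3.1,-4.0,0,0,0,0],
    [-3.2,-4.8,0,0,0,0]
  ]
}}

```text
clock: 4.0
ee_pos: [560.4, 66.1, 171.4]
tool_rot: [0.126, 0.992, -0.0, -0.001]
wrist_force: [1.8, 0.6, -1.9]
gripper_width: 0.108
```

{"name": "servo_tool", "arguments": {
  "rows": [
    [0,0,0,0,0,-6.5],
    [0,0,0,0,0,-6.5],
    [0,0,0,0,0,-6.5],
    [0,0,0,0,0,0],
    [0,0,0,0,0,0]
  ]
}}

```text
clock: 4.5
ee_pos: [559.9, 67.8, 171.7]
tool_rot: [-0.042, 0.999, -0.0, -0.001]
wrist_force: [0.1, -0.8, -1.4]
gripper_width: 0.103
```

Run:
```python
from h import *
import pickle
f=grab("wrist");cv2.imwrite("pics/w4.png",f["image"]);pickle.dump(f,open("w4.pkl","wb"));o=f["obs"];print(o["clock"],o["ee_pos"],o["tool_rot"],o["q"],o["wrist_force"],o["gripper_width"])
for n in("scene","side"):
    f=grab(n);pickle.dump(f,open(n+"4.pkl","wb"));cv2.imwrite(f"pics/{n}4.png",cv2.resize(f["image"][100:260,240:460] if n=="side" else f["image"][90:250,260:480],None,fx=3.5,fy=3.5,interpolation=cv2.INTER_CUBIC))
```

```text
4.5 [559.87872807  67.80934685 171.65701182] [-4.18752552e-02  9.99122672e-01 -6.66677865e-06 -5.91005722e-04] [-0.30298778  0.39330306  0.11860058  1.80617957 -0.05612013  0.94651835
  1.49408289] [ 0.06199706 -0.77570278 -1.35646871] 0.10267685974891604
```

View pics/w4.png

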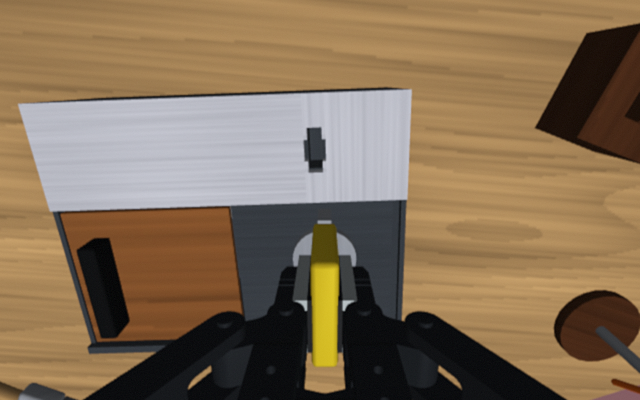

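View pics/side4.png

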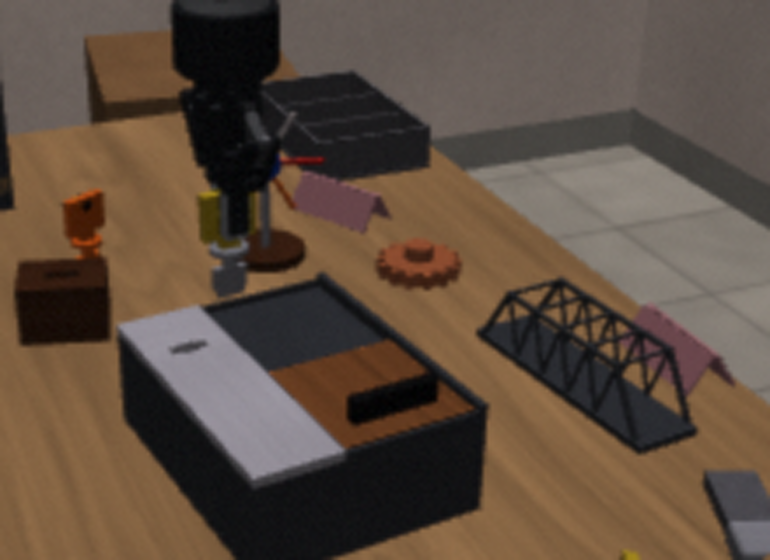

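Run:
```python
from h import *
import pickle
f=pickle.load(open("w4.pkl","rb"));c=cam(f);im=f["image"];o=f["obs"]
cv2.imwrite("pics/w4a.png",cv2.resize(im[110:190,280:350],None,fx=8,fy=7,interpolation=cv2.INTER_CUBIC)) if 0 else cv2.imwrite("pics/w4a.png",cv2.resize(im[115:185,280:350],None,fx=8,fy=8,interpolation=cv2.INTER_CUBIC))
cv2.imwrite("pics/w4b.png",cv2.resize(im[205:375,280:370],None,fx=3.5,fy=3.5,interpolation=cv2.INTER_CUBIC))
hs=cv2.cvtColor(im,cv2.COLOR_BGR2HSV)
v=hs[...,2].copy();k=np.zeros(v.shape,np.uint8);k[118:182,295:335]=(v[118:182,295:335]<125)
n,l,st,ce=cv2.connectedComponentsWithStats(k);i=1+np.argmax(st[1:,4]);print(st[i],ce[i])
for y in range(st[i,1],st[i,1]+st[i,3],2):
    x=np.where(l[y]==i)[0];print(y,x.min(),x.max(),end="; ")
m=((hs[...,1]<60)&(hs[...,2]>130)).astype(np.uint8);m[215:]=0
n,l,st,ce=cv2.connectedComponentsWithStats(m);i=1+np.argmax(st[1:,4])
q=cv2.convexHull(max(cv2.findContours((l==i).astype(np.uint8),0,2)[0],key=cv2.contourArea))
e=2
while len(a:=cv2.approxPolyDP(q,e,True))>4:e+=.5
P=np.array([plane(c,u,88) for u in a.reshape(-1,2)]);print(a.reshape(-1,2).tolist(),P.round(1).tolist(),P.mean(0))
for j in range(4):
    d=P[j]-P[j-1];print(np.linalg.norm(d).round(1),np.degrees(np.arctan2(d[1],d[0])).round(2))
# strip long edges fit
for name,rng in(("near",None),):
    xs=np.arange(60,395,5);tp=[np.where(l[:,x]==i)[0].min()-.5 for x in xs];bt=[np.where(l[:,x]==i)[0].max()+.5 for x in xs]
    for t in(tp,bt):
        p=np.polyfit(xs,t,1);A=plane(c,(60,np.polyval(p,60)),88);B=plane(c,(395,np.polyval(p,395)),88);d=B-A;print("edge",A.round(1),B.round(1),np.degrees(np.arctan2(d[1],d[0])))
```

```text
[304 128  22  44 773] [314.47347995 149.50970246]
128 307 320; 130 307 320; 132 307 320; 134 307 320; 136 307 321; 138 307 321; 140 304 324; 142 304 324; 144 304 324; 146 304 324; 148 304 324; 150 304 324; 152 304 325; 154 305 325; 156 305 325; 158 305 325; 160 305 324; 162 308 322; 164 309 322; 166 309 322; 168 309 322; 170 309 322; [[407, 198], [50, 211], [18, 104], [411, 89]] [[548.0, 121.5, 88.0], [576.9, -114.9, 88.0], [508.2, -123.1, 88.0], [479.7, 113.1, 88.0]] [528.18567525  -0.88481219  88.        ]
68.8 7.0
238.1 -83.04
69.2 -173.18
237.9 96.86
edge [504.6 -97.6  88. ] [480.7 103.5  88. ] 96.78789424377085
edge [ 576.1 -108.2   88. ] [549.9 113.7  88. ] 96.71290968643629
```

View pics/w4a.png

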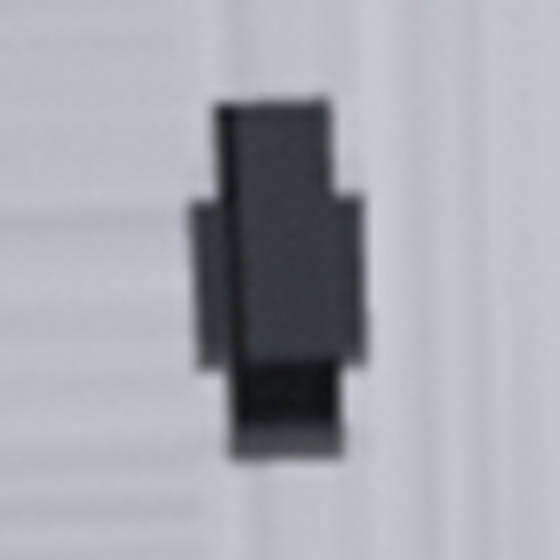

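View pics/w4b.png

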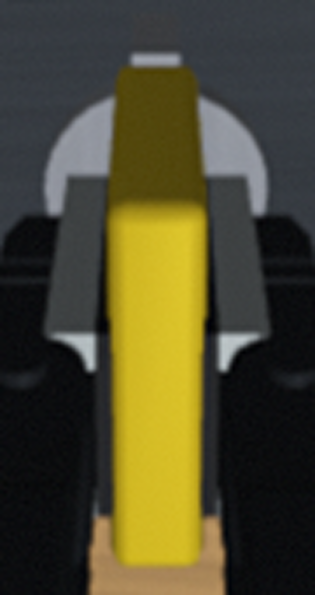

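Run:
```python
from h import *
import pickle
f=pickle.load(open("w4.pkl","rb"));c=cam(f);o=f["obs"];Rt=R.from_quat(o["tool_rot"]).as_matrix()
a=plane(c,(314,127.3),88);b=plane(c,(315.6,172),88);print(a,b,(a+b)/2,np.linalg.norm(b-a),np.degrees(np.arctan2(*(b-a)[1::-1])))
print("tool y ang",np.degrees(np.arctan2(Rt[1,1],Rt[0,1])))
T=np.array(f["T_tool_cam"]);K=c[0]
def tool(uv,z):
    d=T[:3,:3]@np.linalg.inv(K)@np.array([uv[0],uv[1],1.]);C=T[:3,3];return C+d*(z-C[2])/d[2]
for s in(48,50,52):
  zt=-(86-s);g=lambda u,v:(280+u/3.5,205+v/3.5)
  print(s,"top ends",tool(g(158,205),zt).round(1),tool(g(157,565),zt).round(1),"collar",tool(g(156,185),s-41).round(1),"collar LR",tool(g(45,185),s-41).round(1),tool(g(267,185),s-41).round(1),"collar top",tool(g(156,93),s-41).round(1),"bow front bottom",tool(g(158,68),s-48).round(1),"blade",tool(g(156,54),s-12).round(1))
```

```text
[507.14348414  56.81814545  88.        ] [535.4235999   59.95021549  88.        ] [521.28354202  58.38418047  88.        ] 28.453028134273232 6.319847628708327
tool y ang 94.7999539075123
48 top ends [ 25.   0. -38.] [-16.6  -0.1 -38. ] collar [ 3.4 -0.1  7. ] collar LR [  3.5 -14.7   7. ] [ 3.4 14.5  7. ] collar top [16.6 -0.1  7. ] bow front bottom [23.   0.1  0. ] blade [10.4 -0.1 36. ]
50 top ends [ 23.9   0.  -36. ] [-18.5  -0.1 -36. ] collar [ 2.4 -0.1  9. ] collar LR [  2.4 -14.9   9. ] [ 2.4 14.7  9. ] collar top [15.8 -0.1  9. ] bow front bottom [22.2  0.1  2. ] blade [ 9.6 -0.1 38. ]
52 top ends [ 22.8   0.  -34. ] [-20.4  -0.1 -34. ] collar [ 1.3 -0.1 11. ] collar LR [  1.4 -15.1  11. ] [ 1.3 14.9 11. ] collar top [14.9 -0.1 11. ] bow front bottom [21.3  0.1  4. ] blade [ 8.8 -0.1 40. ]
```

{"name": "servo_tool", "arguments": {
  "rows": [
    [1.8,-0.3,0,0,0,0],
    [1.96,-0.3,0,0,0,0],
    [0,0,0,0,0,-1.8],
    [0,0,2.5,0,0,0],
    [0,0,0,0,0,0]
  ]
}}

```text
clock: 5.15
ee_pos: [522.1, 58.7, 145.4]
tool_rot: [-0.059, 0.998, -0.0, -0.002]
wrist_force: [-0.3, 0.2, -0.5]
gripper_width: 0.109
```

Run:
```python
from h import *
import pickle
f=grab("wrist");cv2.imwrite("pics/w5.png",f["image"][100:,150:500]);o=f["obs"];print(o["clock"],o["ee_pos"],o["tool_rot"],o["wrist_force"],o["gripper_width"])
for n in("scene","side"):
    f=grab(n);pickle.dump(f,open(n+"5.pkl","wb"));cv2.imwrite(f"pics/{n}5.png",cv2.resize(f["image"][150:230,240:340] if n=="side" else f["image"][140:220,310:410],None,fx=7,fy=7,interpolation=cv2.INTER_CUBIC))
```

```text
5.15 [522.14747378  58.70420146 145.42522582] [-5.93075488e-02  9.98238285e-01 -2.27732438e-04 -1.69984618e-03] [-0.33119003  0.15957784 -0.52176687] 0.10914475727943304
```

View pics/w5.png

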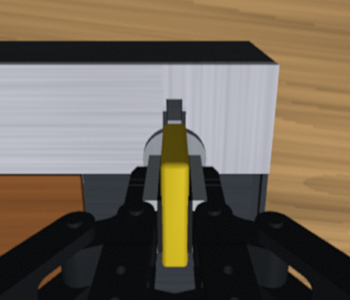

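View pics/side5.png

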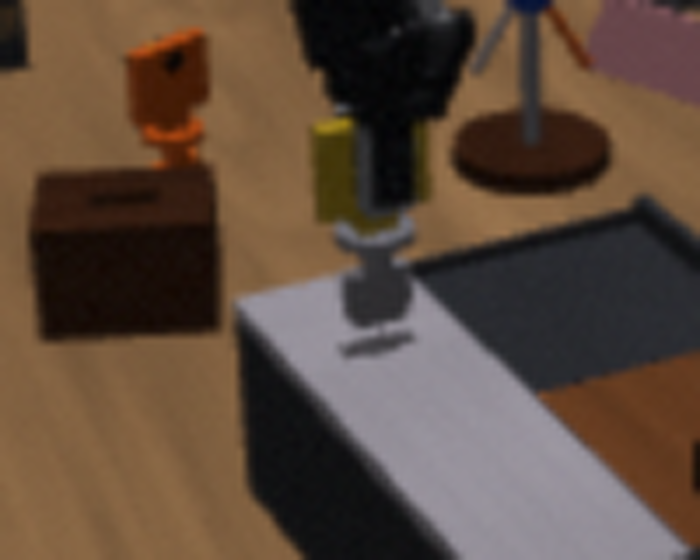

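View pics/scene5.png

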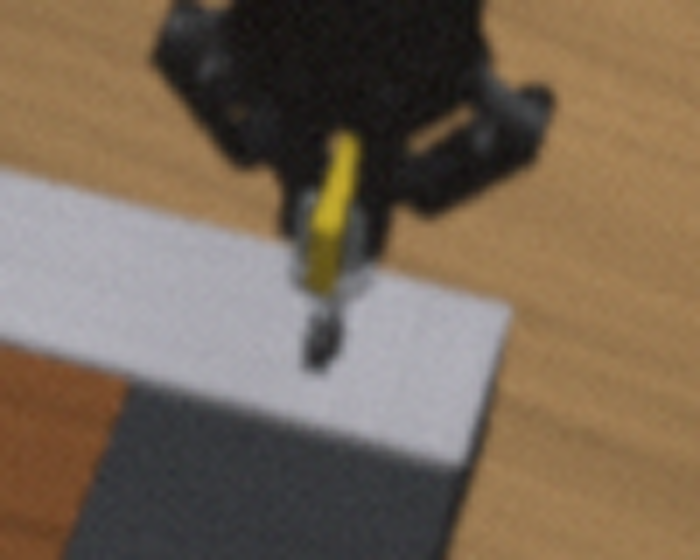

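{"name": "servo_tool", "arguments": {
  "rows": [
    [-0.05,0,0.5,0,0,0],
    [0,0,0.5,0,0,0],
    [0,0,0.5,0,0,0],
    [0,0,0,0,0,0]
  ]
}}

```text
clock: 5.7
ee_pos: [523.4, 58.6, 131.6]
tool_rot: [-0.059, 0.998, -0.0, -0.001]
wrist_force: [0.4, -0.8, -1.2]
gripper_width: 0.109
```

{"name": "servo_tool", "arguments": {
  "rows": [
    [0,0,0.4,0,0,0],
    [0,0,0.4,0,0,0],
    [0,0,0,0,0,0]
  ]
}}

```text
clock: 6.0
ee_pos: [523.6, 58.7, 123.7]
tool_rot: [-0.059, 0.998, -0.0, -0.0]
wrist_force: [0.4, 0.1, -1.0]
gripper_width: 0.107
```

{"name": "servo_tool", "arguments": {
  "rows": [
    [0,0,0.4,0,0,0],
    [0,0,0.4,0,0,0],
    [0,0,0,0,0,0]
  ]
}}

```text
clock: 6.3
ee_pos: [523.7, 58.7, 115.7]
tool_rot: [-0.059, 0.998, -0.0, -0.0]
wrist_force: [0.1, 0.7, -1.4]
gripper_width: 0.106
```

{"name": "servo_tool", "arguments": {
  "rows": [
    [0,0,0.4,0,0,0],
    [0,0,0.5,0,0,0],
    [0,0,0,0,0,0]
  ]
}}

```text
clock: 6.6
ee_pos: [523.7, 58.7, 106.6]
tool_rot: [-0.059, 0.998, -0.0, -0.0]
wrist_force: [0.4, 0.1, -1.6]
gripper_width: 0.108
```

{"name": "servo_tool", "arguments": {
  "rows": [
    [0,0,0.2,0,0,0],
    [0,0,0.2,0,0,0],
    [0,0,0,0,0,0]
  ]
}}

```text
clock: 6.9
ee_pos: [523.9, 58.7, 103.1]
tool_rot: [-0.059, 0.998, 0.0, -0.0]
wrist_force: [-0.4, -0.7, -1.4]
gripper_width: 0.104
```

{"name": "servo_tool", "arguments": {
  "rows": [
    [0,0,0.15,0,0,0],
    [0,0,0,0,0,0]
  ]
}}

```text
clock: 7.1
ee_pos: [524.0, 58.7, 102.0]
tool_rot: [-0.059, 0.998, 0.0, 0.0]
wrist_force: [-2.5, -0.4, 1.9]
gripper_width: 0.104
```

{"name": "servo_tool", "arguments": {
  "rows": [
    [0,0,0.15,0,0,0],
    [0,0,0,0,0,0]
  ]
}}

```text
clock: 7.3
ee_pos: [524.1, 58.7, 101.9]
tool_rot: [-0.059, 0.998, 0.0, 0.0]
wrist_force: [-8.9, -1.2, 22.4]
gripper_width: 0.107
```

{"name": "servo_tool", "arguments": {
  "rows": [
    [0.05,0,-0.05,0,0,0],
    [0,-0.02,0,0,0,5],
    [0,-0.02,0,0,0,5],
    [0,-0.02,0,0,0,5],
    [0,0,0,0,0,0]
  ],
  "force": 110
}}

```text
clock: 7.8
ee_pos: [524.0, 58.2, 102.0]
tool_rot: [0.073, 0.997, 0.0, 0.001]
wrist_force: [-4.8, -0.3, 14.2]
gripper_width: 0.106
```

```bash
cat > st.py <<'E'
from h import *
o=get_obs();Rt=R.from_quat(o["tool_rot"]).as_matrix();print(o["clock"],o["ee_pos"].round(2),np.degrees(np.arctan2(Rt[1,1],Rt[0,1])).round(2),"tilt",Rt[:2,2].round(4),o["wrist_force"].round(1),o["torque"].round(2),o["gripper_width"].round(3))
E
python3 st.py
```

```text
Traceback (most recent call last):
  File "st.py", line 2, in <module>
    o=get_obs();Rt=R.from_quat(o["tool_rot"]).as_matrix();print(o["clock"],o["ee_pos"].round(2),np.degrees(np.arctan2(Rt[1,1],Rt[0,1])).round(2),"tilt",Rt[:2,2].round(4),o["wrist_force"].round(1),o["torque"].round(2),o["gripper_width"].round(3))
                                                                                                                                                                                                                         ^^^^^^^^^^^^^^^^^^^^^^^^
AttributeError: 'float' object has no attribute 'round'
```

{"name": "servo_tool", "arguments": {
  "rows": [
    [0,-0.02,0,0,0,5],
    [0,-0.02,0,0,0,5],
    [0,-0.02,0,0,0,5],
    [0,-0.02,0,0,0,5],
    [0,0,0,0,0,0]
  ]
}}

```text
clock: 8.3
ee_pos: [523.9, 57.1, 102.0]
tool_rot: [0.245, 0.969, 0.0, 0.001]
wrist_force: [-4.1, -2.9, 14.1]
gripper_width: 0.101
```

```bash
sed -i 's/o\["gripper_width"\].round(3)/o["gripper_width"]/' st.py; python3 st.py
```

```text
8.3 [523.87  57.09 102.04] 61.61 tilt [0.0016 0.0002] [-4.1 -2.9 14.1] [-0.46  1.04 -0.06] 0.10074743868056228
```

{"name": "servo_tool", "arguments": {
  "rows": [
    [0,-0.02,0,0,0,5],
    [0,-0.02,0,0,0,5],
    [0,-0.02,0,0,0,5],
    [0,-0.02,0,0,0,5],
    [0,0,0,0,0,0]
  ]
}}

```text
clock: 8.8
ee_pos: [523.3, 56.0, 102.0]
tool_rot: [0.41, 0.912, 0.0, 0.001]
wrist_force: [-5.3, -3.2, 15.9]
gripper_width: 0.104
```

{"name": "servo_tool", "arguments": {
  "rows": [
    [0,-0.02,0,0,0,5],
    [0,-0.02,0,0,0,5],
    [0,-0.02,0,0,0,5],
    [0,0,0,0,0,0]
  ]
}}

```text
clock: 9.2
ee_pos: [522.7, 55.4, 102.1]
tool_rot: [0.526, 0.851, 0.0, 0.001]
wrist_force: [-5.5, -4.0, 15.1]
gripper_width: 0.1
```

```bash
python3 st.py
```

```text
9.2 [522.69  55.42 102.05] 26.59 tilt [ 0.0011 -0.0003] [-5.5 -4.  15.1] [-0.82  1.32 -0.06] 0.1002618620249119
```

{"name": "servo_tool", "arguments": {
  "rows": [
    [0,-0.01,0,0,0,3],
    [0,-0.01,0,0,0,3],
    [0,0,0,0,0,0]
  ]
}}

```text
clock: 9.5
ee_pos: [522.3, 55.2, 102.0]
tool_rot: [0.569, 0.822, 0.0, 0.0]
wrist_force: [-5.5, -4.0, 18.6]
gripper_width: 0.103
```

```bash
python3 st.py
```

```text
9.5 [522.33  55.24 102.04] 20.67 tilt [ 0.0007 -0.0003] [-5.5 -4.  18.6] [-0.94  1.59  0.16] 0.1031004168418902
```

{"name": "servo_tool", "arguments": {
  "rows": [
    [0,-0.01,0,0,0,2],
    [0,0,0,0,0,0]
  ]
}}

```text
clock: 9.7
ee_pos: [522.1, 55.2, 102.0]
tool_rot: [0.582, 0.813, -0.0, 0.0]
wrist_force: [-6.6, -4.2, 18.0]
gripper_width: 0.104
```

```bash
python3 st.py
```

```text
9.7 [522.11  55.19 102.05] 18.75 tilt [ 0.0005 -0.0004] [-6.6 -4.2 18. ] [-1.03  1.57  0.58] 0.10404681143937486
```

{"name": "servo_tool", "arguments": {
  "rows": [
    [0,0,-0.1,0,0,-1.5],
    [0,0,0,0,0,0]
  ]
}}

```text
clock: 9.9
ee_pos: [521.9, 55.3, 102.1]
tool_rot: [0.571, 0.821, -0.0, 0.0]
wrist_force: [-4.0, -4.5, 7.1]
gripper_width: 0.108
```

{"name": "servo_tool", "arguments": {
  "rows": [
    [0,0,0,0,0,0],
    [0,0,0,0,0,0],
    [0,0,0,0,0,0],
    [0,0,0,0,0,0]
  ],
  "gripper": 0.2
}}

```text
clock: 10.3
ee_pos: [522.2, 56.5, 101.8]
tool_rot: [0.571, 0.821, 0.0, 0.0]
wrist_force: [0.6, -0.9, -0.4]
gripper_width: 0.399
```

{"name": "servo_tool", "arguments": {
  "rows": [
    [0,0,-2,0,0,0],
    [0,0,-4,0,0,0],
    [0,0,-4,0,0,0],
    [0,0,0,0,0,0]
  ]
}}

```text
clock: 10.7
ee_pos: [525.1, 56.4, 206.6]
tool_rot: [0.572, 0.821, 0.003, 0.003]
wrist_force: [1.2, -1.2, 0.2]
gripper_width: 0.402
```

Run:
```python
from h import *
import pickle
f=grab("wrist");pickle.dump(f,open("w6.pkl","wb"));cv2.imwrite("pics/w6.png",f["image"]);o=f["obs"];print(o["clock"],o["ee_pos"],o["tool_rot"],o["q"],o["wrist_force"],o["gripper_width"])
f=grab("side");pickle.dump(f,open("side6.pkl","wb"));cv2.imwrite(f"pics/side6.png",cv2.resize(f["image"][130:250,240:400],None,fx=4.5,fy=4.5,interpolation=cv2.INTER_CUBIC))
```

```text
10.7 [525.07137486  56.36208587 206.63462333] [0.57156823 0.82054393 0.00321999 0.00265394] [-0.6133018   0.31332211  0.52468931  1.88050441 -0.18768193  0.98753468
  0.34689957] [ 1.23362931 -1.21217139  0.20353088] 0.40174060480100765
```

View pics/w6.png

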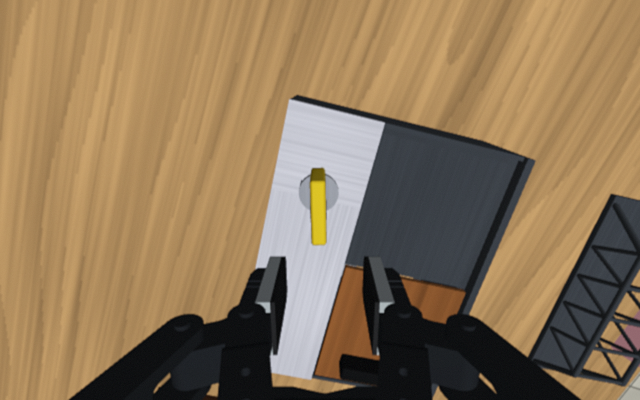

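View pics/side6.png

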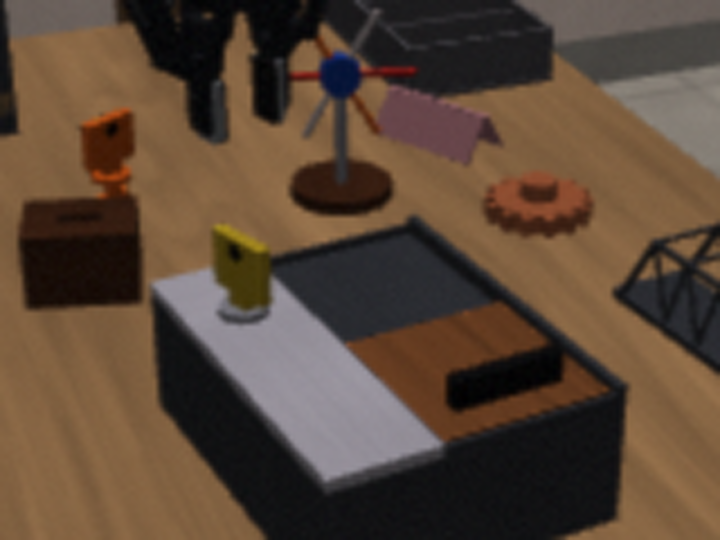

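Run:
```python
from h import *
import pickle
s=pickle.load(open("scene0.pkl","rb"));c=cam(s)
for u in((160,178),(186,208),(211,190),(184,168)):print("bucket base",plane(c,u,8).round(0))
f=pickle.load(open("w4.pkl","rb"));c=cam(f)
# ridge top corners in w4
for u in((78,246),(104,238),(129,327),(107,337)):print("ridge",plane(c,u,107).round(1))
```

```text
bucket base [ 666. -457.    8.]
bucket base [ 715. -336.    8.]
bucket base [ 640. -309.    8.]
bucket base [ 609. -418.    8.]
ridge [591.1 -86.2 107. ]
ridge [584.2 -69.2 107. ]
ridge [650.5 -59.6 107. ]
ridge [660.2 -75.6 107. ]
```

{"name": "servo_tool", "arguments": {
  "rows": [
    [-3.1,0.6,0,0,0,0],
    [-4.3,0.8,0,0,0,0],
    [-4.3,0.8,0,0,0,0],
    [-4.3,0.9,0,0,0,0],
    [-4.3,0.9,0,0,0,0]
  ],
  "gripper": 1
}}

```text
clock: 11.3
ee_pos: [629.9, -121.4, 199.9]
tool_rot: [0.571, 0.821, -0.0, -0.001]
wrist_force: [-0.2, 1.2, 0.9]
gripper_width: 0.005
```

{"name": "servo_tool", "arguments": {
  "rows": [
    [0,0,0,0,0,6.8],
    [0,0,0,0,0,6.8],
    [0,0,0,0,0,0],
    [0,0,0,0,0,0]
  ]
}}

```text
clock: 11.7
ee_pos: [629.4, -119.9, 200.6]
tool_rot: [0.663, 0.748, -0.001, -0.001]
wrist_force: [-0.5, 0.7, -0.0]
gripper_width: 0.004
```

```bash
python3 - <<'E'
from h import *
import pickle
f=grab("wrist");pickle.dump(f,open("w7.pkl","wb"));cv2.imwrite("pics/w7.png",f["image"])
E
python3 st.py
```

```text
11.75 [ 629.5  -119.82  200.92] 6.91 tilt [-0.0014  0.0002] [-0.2 -1.4  0.1] [-0.01 -0.03 -0.01] 0.004776998805950056
```

View pics/w7.png

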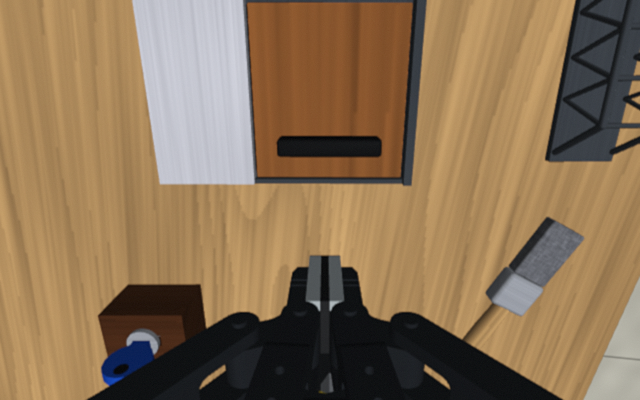

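{"name": "servo_tool", "arguments": {
  "rows": [
    [0,0,3.0,0,0,0],
    [0,0,4.0,0,0,0],
    [0,0,3.0,0,0,0],
    [0,0,0.5,0,0,0],
    [0,0,0,0,0,0]
  ]
}}

```text
clock: 12.25
ee_pos: [629.5, -120.1, 96.5]
tool_rot: [0.664, 0.748, -0.0, -0.001]
wrist_force: [0.1, -0.3, 0.5]
gripper_width: 0.002
```

{"name": "servo_tool", "arguments": {
  "rows": [
    [1,0,0,0,0,0],
    [1,0,0,0,0,0],
    [0.8,0,0,0,0,0],
    [0.6,0,0,0,0,0],
    [0,0,0,0,0,0]
  ]
}}

```text
clock: 12.75
ee_pos: [626.3, -84.9, 97.3]
tool_rot: [0.664, 0.748, 0.001, 0.0]
wrist_force: [0.6, -0.1, 0.3]
gripper_width: -0.001
```

```bash
python3 st.py
```

```text
12.75 [626.28 -84.92  97.29] 6.8 tilt [0.0007 0.0007] [ 0.6 -0.1  0.3] [ 0.04  0.04 -0.01] -0.0007685236155575917
```

Run:
```python
from h import *
f=grab("wrist");cv2.imwrite("pics/w8.png",f["image"])
f=grab("side");cv2.imwrite(f"pics/side8.png",cv2.resize(f["image"][130:250,240:400],None,fx=4.5,fy=4.5,interpolation=cv2.INTER_CUBIC))
```

```text
(no output)
```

View pics/w8.png

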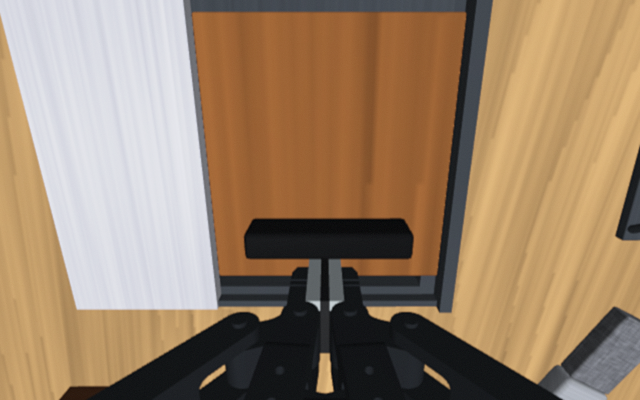

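View pics/side8.png

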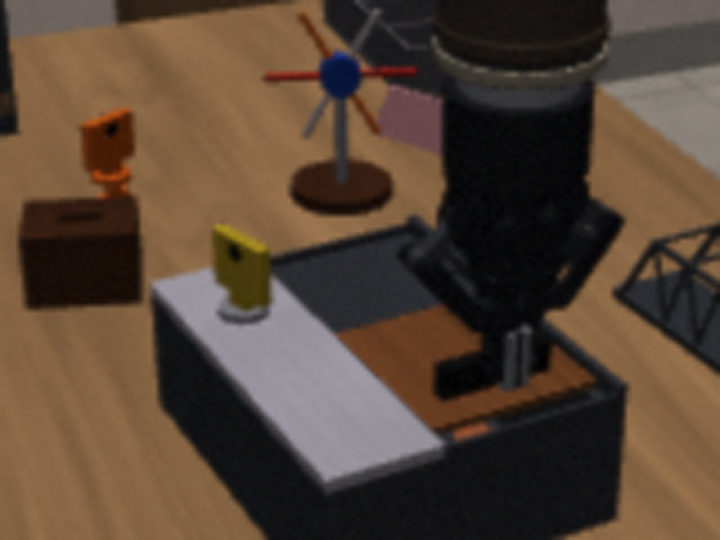

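The cover has slid past the bolt point: a gap shows behind it at wrist row 282. I keep pushing.

{"name": "servo_tool", "arguments": {
  "rows": [
    [1,0,0,0,0,0],
    [1.5,0,0,0,0,0],
    [2,0,0,0,0,0],
    [1.5,0,0,0,0,0],
    [1,0,0,0,0,0]
  ]
}}

```text
clock: 13.35
ee_pos: [617.4, -14.7, 96.6]
tool_rot: [0.664, 0.748, 0.0, -0.001]
wrist_force: [-0.7, -1.5, 0.3]
gripper_width: -0.001
```

{"name": "servo_tool", "arguments": {
  "rows": [
    [0.5,0,0,0,0,0],
    [0.3,0,0,0,0,0],
    [0,0,0,0,0,0]
  ]
}}

```text
clock: 13.65
ee_pos: [616.8, -8.7, 96.7]
tool_rot: [0.665, 0.747, 0.0, -0.0]
wrist_force: [-1.1, 0.2, -0.1]
gripper_width: 0.001
```

```bash
python3 st.py
```

```text
13.65 [616.83  -8.71  96.7 ] 6.71 tilt [-0.0001  0.0003] [-1.1  0.2 -0.1] [-0.02  0.01 -0.01] 0.0012082675883344333
```

{"name": "servo_tool", "arguments": {
  "rows": [
    [0.3,0,0,0,0,0],
    [0.3,0,0,0,0,0],
    [0,0,0,0,0,0]
  ]
}}

```text
clock: 13.95
ee_pos: [616.2, -3.0, 96.9]
tool_rot: [0.665, 0.747, 0.0, -0.0]
wrist_force: [0.5, -0.4, -0.4]
gripper_width: 0.004
```

{"name": "servo_tool", "arguments": {
  "rows": [
    [0.2,0,0,0,0,0],
    [0.2,0,0,0,0,0],
    [0,0,0,0,0,0]
  ]
}}

```text
clock: 14.25
ee_pos: [615.7, 1.2, 96.8]
tool_rot: [0.665, 0.747, 0.0, -0.0]
wrist_force: [-0.3, -1.1, -0.3]
gripper_width: -0.004
```

{"name": "servo_tool", "arguments": {
  "rows": [
    [0.2,0,0,0,0,0],
    [0.2,0,0,0,0,0],
    [0,0,0,0,0,0]
  ]
}}

```text
clock: 14.55
ee_pos: [615.6, 2.1, 96.9]
tool_rot: [0.665, 0.747, -0.001, 0.001]
wrist_force: [1.1, -9.6, -2.6]
gripper_width: 0.003
```

```bash
python3 - <<'E'
from h import *
f=grab("wrist");cv2.imwrite("pics/w9.png",f["image"])
E
python3 st.py
```

```text
14.6 [615.57   2.11  96.93] 6.58 tilt [ 0.001  -0.0031] [ 2.  -8.7 -1.6] [-1.9  -0.36 -0.03] 0.0033946723358633255
```

View pics/w9.png

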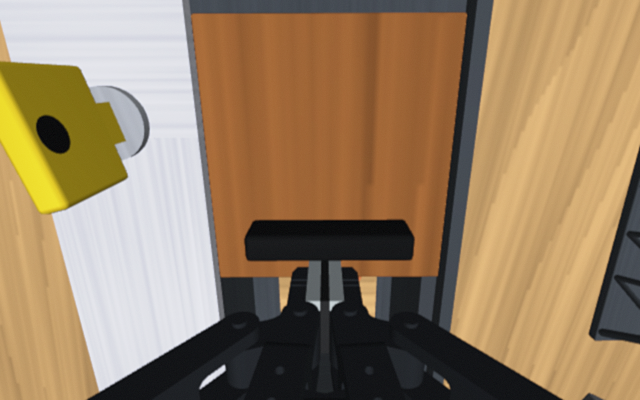

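The arm has met the stop at 9.6 N. One small extra push, then I back away and check.

{"name": "servo_tool", "arguments": {
  "rows": [
    [0.1,0,0,0,0,0],
    [0,0,0,0,0,0],
    [0,0,0,0,0,0]
  ]
}}

```text
clock: 14.9
ee_pos: [615.5, 2.1, 97.0]
tool_rot: [0.666, 0.746, -0.001, 0.002]
wrist_force: [2.0, -10.8, -2.2]
gripper_width: -0.002
```

{"name": "servo_tool", "arguments": {
  "rows": [
    [-1,0,0,0,0,0],
    [-1.5,0,0,0,0,0],
    [0,0,-3,0,0,0],
    [0,0,-5,0,0,0],
    [0,0,-5,0,0,0]
  ]
}}

```text
clock: 15.4
ee_pos: [617.4, -19.8, 227.9]
tool_rot: [0.665, 0.747, -0.001, -0.001]
wrist_force: [1.6, -0.7, 1.1]
gripper_width: -0.001
```

{"name": "servo_tool", "arguments": {
  "rows": [
    [-4,0,-3,0,0,0],
    [-4,0,0,0,0,0],
    [-4,0,0,0,0,0],
    [0,0,0,0,0,0],
    [0,0,0,0,0,0]
  ]
}}

```text
clock: 15.9
ee_pos: [631.6, -139.9, 256.8]
tool_rot: [0.666, 0.746, 0.0, -0.0]
wrist_force: [0.1, 0.2, -0.9]
gripper_width: 0.002
```

```bash
python3 - <<'E'
from h import *
f=grab("wrist");cv2.imwrite("pics/w10.png",f["image"])
f=grab("side");cv2.imwrite("pics/side10.png",f["image"])
f=grab("scene");cv2.imwrite("pics/scene10.png",f["image"])
E
python3 st.py
```

```text
16.05 [ 632.13 -136.74  256.53] 6.8 tilt [-0.0004  0.0012] [ 0.3 -0.   0.9] [0.04 0.04 0.01] 0.0004022968825935085
```

View pics/w10.png

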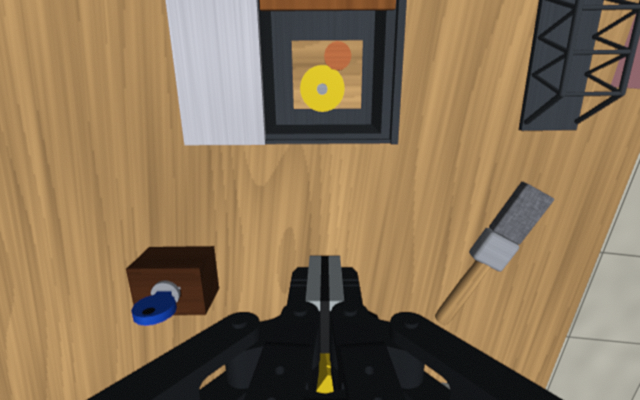

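View pics/side10.png

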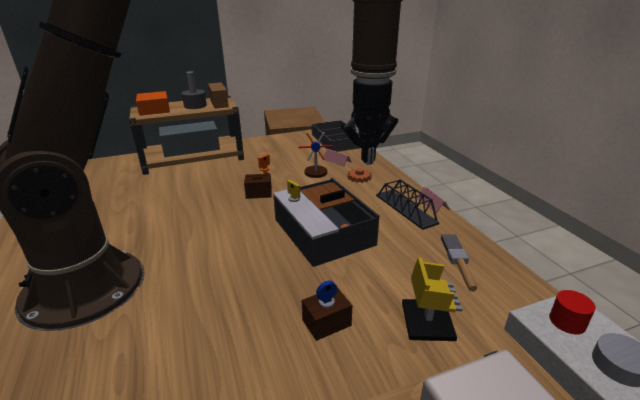

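View pics/scene10.png

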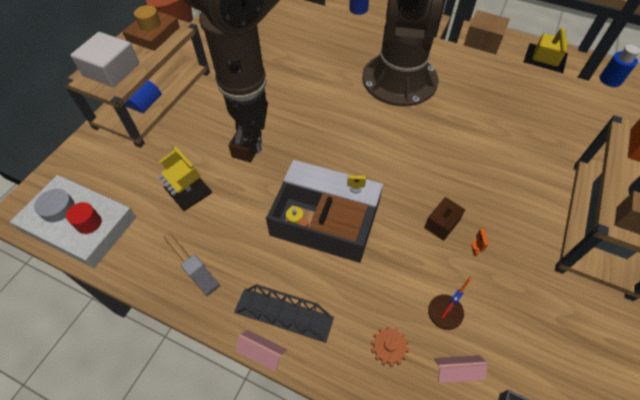

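The pictures show the cover open with the contents visible at scene (295,214), the key in the lock at (357,183), and both models and the blue key where they were. I'll check the cover travel, the key angle and the untouched things in numbers.

Run:
```python
from h import *
import pickle
a=pickle.load(open("side0.pkl","rb"));b=grab("side");c=cam(b)
dif=cv2.absdiff(a["image"],b["image"]).max(2)
for n,(x0,y0,x1,y1) in dict(blue=(300,275,355,335),bucket=(400,255,465,340),wheel=(300,132,335,180)).items():print(n,dif[y0:y1,x0:x1].mean().round(2),(dif[y0:y1,x0:x1]>40).sum())
def ridge(f,roi):
    x0,y0,x1,y1=roi;im=f["image"][y0:y1,x0:x1];return im
cv2.imwrite("pics/side11.png",cv2.resize(b["image"][170:250,265:385],None,fx=6.5,fy=6.5,interpolation=cv2.INTER_CUBIC))
s=grab("scene");pickle.dump(s,open("scene11.pkl","wb"));pickle.dump(b,open("side11.pkl","wb"))
cv2.imwrite("pics/scene11.png",cv2.resize(s["image"][155:260,260:390],None,fx=5.5,fy=5.5,interpolation=cv2.INTER_CUBIC))
```

```text
blue 3.82 0
bucket 4.14 0
wheel 4.26 0
```

View pics/side11.png

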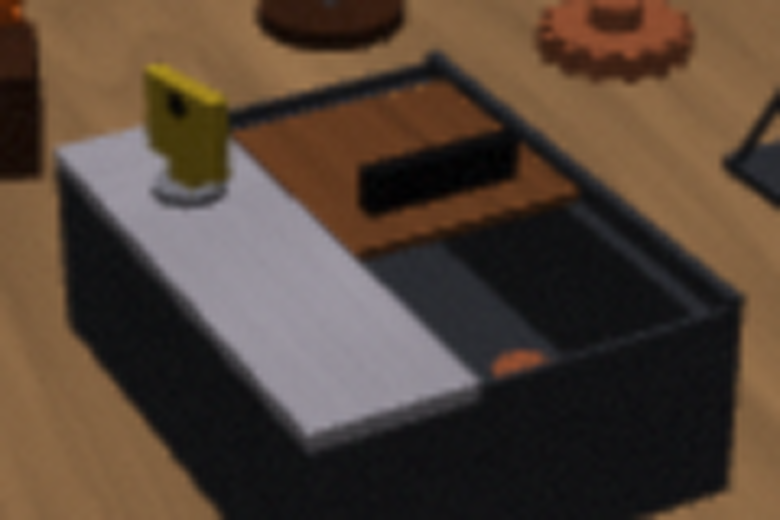

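View pics/scene11.png

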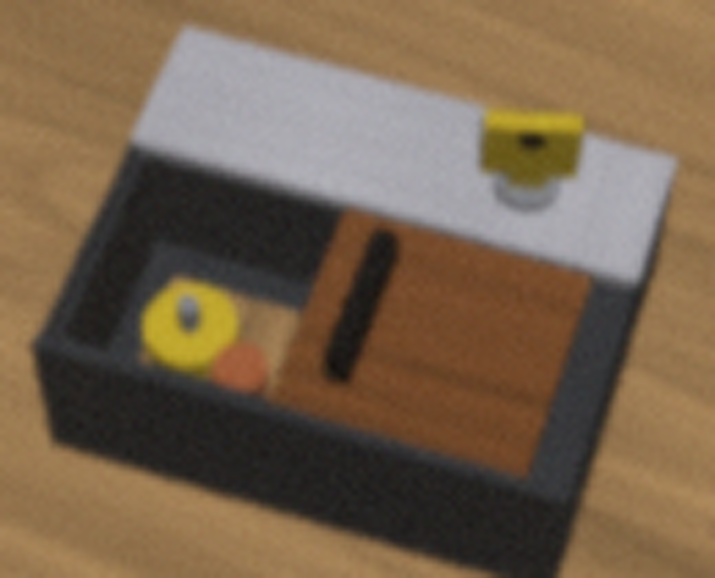

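Run:
```python
from h import *
import pickle
s=pickle.load(open("scene11.pkl","rb"));c=cam(s);g=lambda u,v:(260+u/5.5,155+v/5.5)
A=plane(c,g(484,120),138);B=plane(c,g(582,124),138);d=B-A;print("key angle vs case x",(np.degrees(np.arctan2(d[1],d[0]))-6.7),np.linalg.norm(d),((A+B)/2).round(1))
e=np.array([np.cos(np.radians(96.7)),np.sin(np.radians(96.7)),0])
p0=pickle.load(open("scene0.pkl","rb"));q=lambda u,v:(260+u/3.3,145+v/3.3)
r0=(plane(c,q(102,143),107)+plane(c,q(72,216),107))/2
r1=(plane(c,g(383,238),107)+plane(c,g(338,373),107))/2
print("cover travel",(r1-r0)@e)
```

```text
key angle vs case x 105.6977327309232 42.449741112097634 [522.6  58.7 138. ]
cover travel 98.40372458719109
```

```bash
python3 -c "
from station import *
print(hand_in())"
```

```text
the job is handed in; nothing more can be done
None
```

I handed the job in at about 16 s on the robot's clock. The yellow key is fully in the lock and turned to its stop, and the cover is fully open.

- **Key home:** contact came at the height expected for the collar lying flat on the strip, and the pictures afterwards show it flat.
- **Lock turned:** I turned the key clockwise about 78° until the torque rose to 0.58 N m, which I took as the stop. A rough pixel reading afterwards put the key at about 74° from the case's x axis. That is slightly under the 75.6° nominal, within what I would expect of pixel error and the key's 0.1 rad of play.
- **Cover open:** I pushed the ridge until the cover met its stop at about 10 N. The pictures give 98 mm of travel against the 100 mm nominal, within calibration error.
- **Left alone:** in the side view the blue key, the bucket model and the wheel model show no change from the start. At hand-in the gripper was clear of everything.
- **Forces:** the highest wrist force I read was about 25 N.

No check failed.

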